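Raise the orange tube rest on the welding bench

TASK

The next tube is about to be welded, so set up its rest: take the fold-up rest with the orange grip, swing its arm up and over past upright until it leans back on its stop and stands alone, then let go. Leave the rest with the blue grip folded down.

Things in the scene. Friction and masses are not known exactly. Their poses are not given: they have to be found in the camera images.
- orange_arm (a joint): Hinge angle (rad) of the aluminium arm (bar 16 mm wide, 12 mm thick) of the rest with the orange grip. 0 = folded, level above the bench; 1.57 = upright; 1.83 = end of travel, leaning 15 degrees past upright on a dark steel stop pin. The hinge is free (0.3 N m lifts the arm): let go before upright it falls back to 0, let go past upright it falls onto the stop and stays.
- orange_grip (a point): Centre of the orange grip: cylinder 26 mm across, 30 mm long along the hinge axis, on the arm's line 120 mm from the hinge, 50 mm above the bench when folded, nothing under it. Pinch its flat ends from above, fingers either side of the arm; it turns between them as the arm swings. Beyond it a steel V fork, 22 mm wide, reaches 160 mm from the hinge and 28 mm either side of the arm's line.
- orange_hinge (a point): Middle of the orange rest's hinge axis, 50 mm above the bench, on its fixed grey bracket (foot 130 x 80 mm, cheeks 88 mm high, 38 mm over their outsides). y = the level hinge axis, z up, x away from the folded arm: the grip starts 120 mm along -x, rises over the hinge and ends 31 mm along +x and 116 mm above it.
- blue_arm (a joint): Hinge angle (rad) of the like rest with the blue grip, which stands elsewhere on the bench: 0 = folded, where it starts and must stay.
Mind the look-alikes: they are no part of the job. Leave any pink or turquoise look-alike of the part that bears orange_arm alone. Leave any purple or yellow look-alike of the part that bears blue_arm alone.

How it is judged:
By the outcome, as a careful person would: the job done as asked, in the order asked, and still so for the second after the job is handed in, with the robot touching nothing.
It also fails if it takes over 32 s, if anything falls off the work surface, if the arm or the gripper's body presses on something with over 40 N, if the wrist force passes 120 N, or if a joint passes its speed limit or range.

ROBOT

A 6-joint arm with a two-finger parallel gripper is mounted at the origin on the work surface. World frame = base frame: x ahead of the robot, y to its left, z up, the work surface at z = 0. Lengths are in m, angles in rad, forces in N, time in s.
With the tool pointing down it reaches from about 0.275 to 0.975 m from the base axis. Payload 8.4 kg.
Tool frame: the origin (TCP) lies midway between the tips of the shut fingers; the grasp point (between the pads) lies 19 mm behind it (ctrl.pinch_z is the distance from the TCP to the grasp point, in m); z points along the fingers, y is the line along which they close (so a half turn about z gives the same grasp; the last joint's range is limited). The gripper opens to 92 mm and grips with 3 to 60 N. Pads are 20 mm wide; open, the fingers measure 128 mm over their backs; the gripper's body (75 mm by 189 mm) begins 69 mm behind the grasp point.
Start: joints at [-1.134, 0.353, 1.633, -0, 1.155, -0.002], TCP at [0.266, -0.566, 0.215] pointing down, gripper open.
Joint ranges: [-2.63, 2.63], [-0.92, 2.1], [0.06, 2.66], [-1.3, 4.44], [0, 2.69], [-3.02, 3.02]. Speed limits (rad/s): [2.22, 2.22, 2.79, 3.14, 3.14, 3.14].

INTERFACE

Orientations are given as a rotation vector (axis times angle).
In Python, from plant import ctrl, viewer, job, finder gives the robot as it stands.
- The arm moves only by the shell command python3 -m pendant 'ROWS' [OPENING] [FORCE]. ROWS is JSON, a list of rows, each an object of numbers: "tx", "ty", "tz": the shift along the tool's x, y, z in m; "rx", "ry", "rz": the turn, a rotation vector about the tool's x, y, z in degrees. In form: [{"tx": .., "ty": .., "tz": .., "rx": .., "ry": .., "rz": ..}, ...]. A call has 1 to 8 rows; each row is the pose to reach, as a shift and turn from the pose commanded when the call began, along the tool's axes at that moment; what a row does not reach only later rows make up. A row lasts 1/8 s, in which the tool goes at most 62.5 mm and 10.7 degrees, less where a joint would pass 70% of its speed; a pose out of reach is approached as far as the arm can. A call with a gripper value outside its range is refused whole. OPENING is the closure, from -1 (fully open) to 1 (shut), set as the call begins (- or left out, the last holds). The fingers move at their own pace and stop on an object; FORCE is the grip in N (left out, the last holds). Time passes only in rows, so rows that repeat a pose let the fingers close. It gives the time, the measured TCP pose, the force, the opening and the grip force at its end, in the units of the state.
- ctrl.read_state(): the state, without advancing time (a new reading comes with each control period).
- viewer.capture(name): name is "side" or "top" or "wrist"; returns a dict with "pixels" (480x640x3 uint8, red, green, blue), "z_map" (480x640 float32, m along the optical axis (not along the pixel's ray), 0 where there is no reading), "mtx" (3x3 intrinsics, pixels), "R" (3x3) and "t" (3): a world point X has camera coordinates R X + t; the wrist camera has in their place "T_tool_cam" (4x4, takes a point from camera to tool coordinates, whose origin is the TCP and whose axes are the flange's). Camera axes: x right, y down, z forward; pixel columns grow to the right and rows downward; lengths in m; the calibration is good to about 2 mm. A picture is of the moment at which its call begins: read the wrist's pose just before it.
- job.sign_off(): hands the job in; it is judged then, once.
Trained networks look in the newest picture that a camera, given by its name, has taken for a name from the list of things; names that differ only in an ending like _2 or _b are one class to them, and where a whole thing is asked for, a point or a joint stands for the part that bears it (a point fixed in the world has none). Each returns a list of dicts, best first, with "p" (0 to 1); they miss things now and then, are a little off and sometimes report something else, mostly with a low value. They report only what shows in the picture. A call takes as long as a camera call. They do not tell look-alikes from the thing itself.
- finder.regions_of(camera, name): "mask" (480x640 bool, what is visible of it) and "position" ([row, column] in pixels, amid what is visible of it).
The state is a dict: "time": time; "q": joint angles; "qvel": joint speeds; "joint_efforts": joint torques, N m; "position": TCP position; "tool_rot": TCP orientation; "ft_force": force on the tool from outside, world axes, zero at the start; "torque": the same for the moment, N m; "finger_gap": finger opening in m; "finger_force": force on a finger pad.
Only numpy, scipy, OpenCV 4.12 (cv2) and the standard library are available. Lean on these libraries where they do the work, as an engineer would, in place of code of your own. Each camera call takes 0.05 s, during which the arm holds its last target. There are 200 camera calls.

## Working session

There is one attempt and no reset: what is moved stays moved. The work goes in short steps, Python scripts to look and compute and a shell command to move; the robot and the scene stay as the last step left them, time stands still between calls to the robot, and variables do not carry over. Pictures are saved under pics/ and viewed, at most 10 in all, crops included, and the job is handed in when it is done.

```bash
mkdir -p pics; cat > h.py <<'E'
import numpy as np, cv2
from plant import ctrl, viewer, job, finder
def world(c,r,col,z=None):
    z=c["z_map"][int(r),int(col)] if z is None else z
    K=c["mtx"]; p=np.array([(col-K[0,2])/K[0,0]*z,(r-K[1,2])/K[1,1]*z,z])
    return c["R"].T@(p-c["t"])
def cloud(c,m):
    r,q=np.nonzero(m&(c["z_map"]>0)); z=c["z_map"][r,q]; K=c["mtx"]
    p=np.stack([(q-K[0,2])/K[0,0]*z,(r-K[1,2])/K[1,1]*z,z],1)
    return (p-c["t"])@c["R"]
E
python3 - <<'E'
from h import *
for n in ("top","side"):
    c=viewer.capture(n); cv2.imwrite(f"pics/{n}.png",c["pixels"][...,::-1])
    for nm in ("orange_grip","orange_arm","blue_arm"):
        for d in finder.regions_of(n,nm)[:6]:
            P=cloud(c,d["mask"]); r,q=np.round(d["position"]).astype(int)
            print(n,nm,round(d["p"],2),(r,q),np.median(c["pixels"][d["mask"]],0),np.median(P,0).round(3) if len(P) else None, d["mask"].sum())
s=ctrl.read_state();print(s["position"],s["tool_rot"],s["finger_gap"],ctrl.pinch_z)
E
```

```text
top orange_grip 0.84 (np.int64(330), np.int64(392)) [147. 128. 125.] [ 0.218 -0.298  0.057] 403
top orange_grip 0.66 (np.int64(349), np.int64(183)) [246.5 163.5 181. ] [0.176 0.319 0.056] 414
top orange_grip 0.65 (np.int64(244), np.int64(240)) [245. 195. 206.] [0.482 0.15  0.057] 358
top orange_grip 0.65 (np.int64(243), np.int64(338)) [194.5 192.  233. ] [ 0.47  -0.143  0.058] 288
top orange_arm 0.89 (np.int64(346), np.int64(182)) [244. 152. 178.] [0.179 0.321 0.056] 493
top orange_arm 0.69 (np.int64(331), np.int64(392)) [146. 124. 121.] [ 0.216 -0.298  0.057] 433
top orange_arm 0.68 (np.int64(242), np.int64(243)) [244.5 195.5 206.5] [0.482 0.15  0.057] 368
top blue_arm 0.67 (np.int64(183), np.int64(404)) [150. 145. 226.] [ 0.654 -0.333  0.056] 371
top blue_arm 0.6 (np.int64(297), np.int64(483)) [243. 245. 244.] [ 0.309 -0.561  0.054] 221
top blue_arm 0.56 (np.int64(245), np.int64(337)) [219. 229. 233.] [ 0.476 -0.142  0.057] 343
side orange_grip 0.93 (np.int64(397), np.int64(461)) [235.  153.5 192. ] [0.177 0.321 0.056] 774
side orange_grip 0.86 (np.int64(192), np.int64(429)) [135. 113. 113.] [ 0.197 -0.3    0.055] 423
side orange_grip 0.67 (np.int64(327), np.int64(329)) [225. 192. 201.] [0.472 0.152 0.056] 599
side orange_arm 0.76 (np.int64(399), np.int64(464)) [234. 151. 191.] [0.176 0.32  0.056] 826
side orange_arm 0.63 (np.int64(192), np.int64(434)) [136. 113. 113.] [ 0.198 -0.299  0.055] 408
side orange_arm 0.55 (np.int64(320), np.int64(328)) [212. 192. 199.] [0.474 0.151 0.055] 657
side blue_arm 0.9 (np.int64(231), np.int64(339)) [173. 181. 201.] [ 0.457 -0.142  0.055] 505
side blue_arm 0.84 (np.int64(129), np.int64(408)) [159. 139. 132.] [ 0.249 -0.561  0.054] 347
side blue_arm 0.81 (np.int64(176), np.int64(277)) [137. 118. 183.] [ 0.642 -0.332  0.054] 416
[ 0.26549784 -0.56572697  0.21447846] [-3.06610174e+00 -6.83672436e-01  6.34828792e-05] 0.09207067653419566 0.0187
```

View pics/top.png

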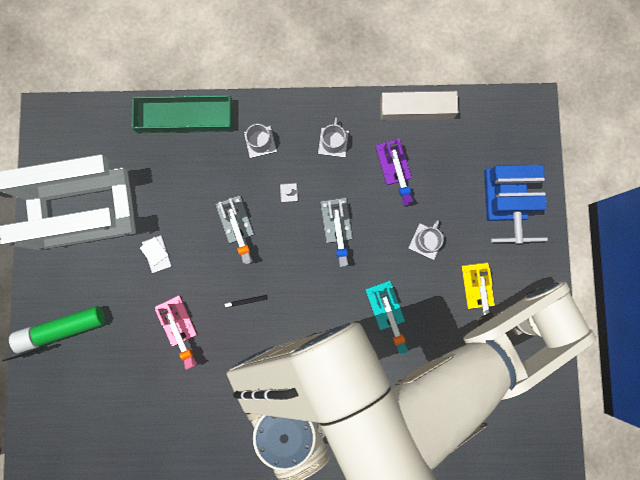

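View pics/side.png

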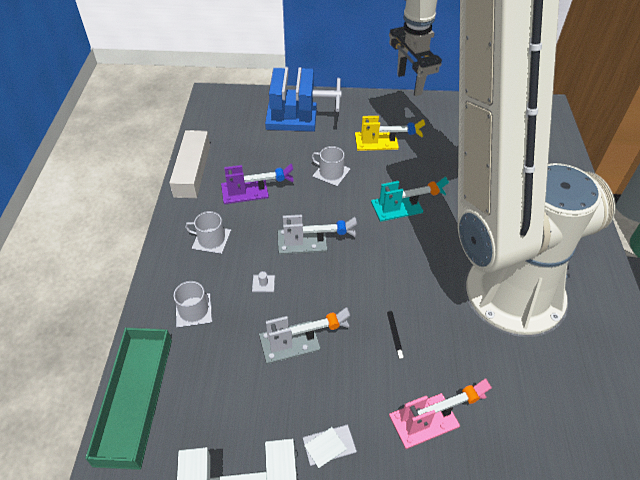

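The top view shows three orange-gripped rests: grey (col 243, row 250), pink (185, 355) and turquoise (400, 341). The blue-gripped ones are grey (342, 253), purple (405, 190) and yellow (485, 295). The description says a grey bracket, so I choose the one at (243, 250). The side view agrees, with that grip at (333, 322). Next I'll measure it and check it in one crop.

```bash
python3 - <<'E'
from h import *
tiles=[]
for n,box in (("top",(185,275,205,275)),("side",(295,370,250,365))):
    c=viewer.capture(n); a,b,l,r=box
    m=np.zeros((480,640),bool); m[a:b,l:r]=1
    tiles.append(cv2.resize(c["pixels"][a:b,l:r,::-1],(390,400),interpolation=cv2.INTER_NEAREST))
    hsv=cv2.cvtColor(c["pixels"],cv2.COLOR_RGB2HSV)
    g=m&(hsv[...,1]>150)&(hsv[...,0]<22)
    P=cloud(c,g); print(n,"grip",len(P),np.mean(P,0).round(4),P.min(0).round(3),P.max(0).round(3))
    Q=cloud(c,m)
    A=Q[(Q[:,2]>.046)&(Q[:,2]<.070)]; print(" arm-level",len(A),A.mean(0).round(3))
    d=finder.regions_of(n,"orange_arm")
    for e in d:
        if m[int(e["position"][0]),int(e["position"][1])]:
            M=cloud(c,e["mask"]); M=M[M[:,2]>.04]; v=np.linalg.svd(M[:,:2]-M[:,:2].mean(0))[2][0]; print(" armdir",M.mean(0).round(4),v,np.degrees(np.arctan2(v[1],v[0])))
    T=Q[(Q[:,2]>.078)&(Q[:,2]<.1)]; 
    print(" cheeks top",len(T),T.mean(0).round(4), T.min(0).round(3),T.max(0).round(3))
    r_=cv2.minAreaRect(T[:,:2].astype(np.float32)*1000); print(r_)
    F=Q[(Q[:,2]>.006)&(Q[:,2]<.09)]
    hull=cv2.minAreaRect(F[:,:2].astype(np.float32)*1000); print(" all",hull)
cv2.imwrite("pics/crop.png",np.hstack(tiles))
E
```

```text
top grip 88 [0.4624 0.1404 0.0567] [ 0.447  0.124 -0.009] [0.481 0.16  0.071]
 arm-level 387 [0.51  0.158 0.057]
 armdir [0.4959 0.1529 0.0584] [-0.94488403 -0.3274052 ] -160.8886427750136
 cheeks top 107 [0.5796 0.1825 0.0853] [0.425 0.129 0.078] [0.612 0.209 0.098]
((514.6310424804688, 168.08917236328125), (192.10984802246094, 42.13869857788086), 13.33903980255127)
 all ((530.12353515625, 159.62649536132812), (212.7601318359375, 275.93328857421875), 89.43668365478516)
side grip 151 [0.4615 0.1459 0.0564] [0.446 0.089 0.001] [0.477 0.164 0.067]
 arm-level 748 [0.515 0.164 0.057]
 armdir [0.4836 0.1524 0.0575] [0.94424616 0.32924033] 19.22267286919554
 cheeks top 218 [0.5832 0.1859 0.0852] [0.427 0.14  0.078] [0.611 0.211 0.094]
((518.8082885742188, 161.5911865234375), (187.7508544921875, 44.08218765258789), 20.611318588256836)
 all ((515.569091796875, 143.8780975341797), (253.5174102783203, 192.33999633789062), 4.9442243576049805)
```

View pics/crop.png

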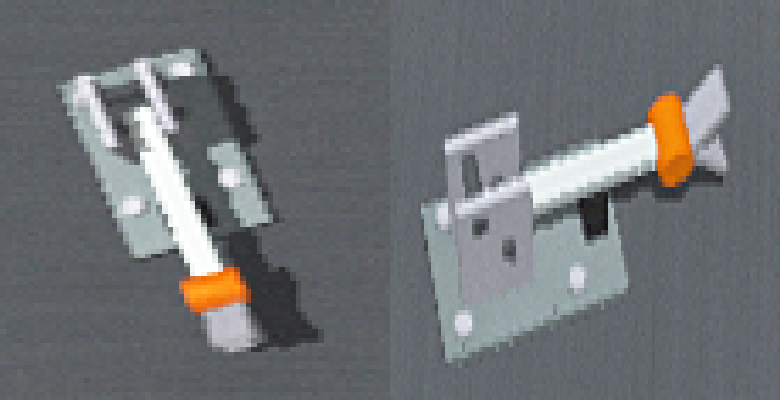

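Crop confirms it: grey bracket, white arm, orange grip at the lower end (top tile, about 215, 288). I'll move above it.

```bash
R='{"tx":0.480,"ty":-0.560,"tz":0.01,"rz":5.7}'; python3 -m pendant '[{"tx":0.480,"ty":-0.560,"tz":0.01,"rz":5.7},{"tx":0.480,"ty":-0.560,"tz":0.01,"rz":5.7},{"tx":0.480,"ty":-0.560,"tz":0.01,"rz":5.7},{"tx":0.480,"ty":-0.560,"tz":0.01,"rz":5.7},{"tx":0.480,"ty":-0.560,"tz":0.01,"rz":5.7},{"tx":0.480,"ty":-0.560,"tz":0.01,"rz":5.7},{"tx":0.480,"ty":-0.560,"tz":0.01,"rz":5.7},{"tx":0.480,"ty":-0.560,"tz":0.01,"rz":5.7}]' -1
cat >> h.py <<'E'
from scipy.spatial.transform import Rotation as Ro
def delta(p,yaw):  # target TCP, tool-x heading (deg), tool down
    s=ctrl.read_state(); R=Ro.from_rotvec(s["tool_rot"]); x=np.array([np.cos(np.radians(yaw)),np.sin(np.radians(yaw)),0]); z=np.array([0,0,-1.])
    T=Ro.from_matrix(np.stack([x,np.cross(z,x),z],1))
    return R.inv().apply(np.array(p)-s["position"]).round(4), np.degrees((R.inv()*T).as_rotvec()).round(2)
E
python3 -c "
from h import *
print(delta([.4625,.144,.205],19.4))"
```

```text
(array([ 0.4799, -0.5588,  0.0096]), array([-0.  ,  0.  ,  5.74]))validation failed for argument at $[0]...
```

```bash
python3 -m pendant '[{"tx":0.480,"ty":-0.560,"tz":0.01,"rx":0,"ry":0,"rz":5.7},{"tx":0.480,"ty":-0.560,"tz":0.01,"rx":0,"ry":0,"rz":5.7},{"tx":0.480,"ty":-0.560,"tz":0.01,"rx":0,"ry":0,"rz":5.7},{"tx":0.480,"ty":-0.560,"tz":0.01,"rx":0,"ry":0,"rz":5.7},{"tx":0.480,"ty":-0.560,"tz":0.01,"rx":0,"ry":0,"rz":5.7},{"tx":0.480,"ty":-0.560,"tz":0.01,"rx":0,"ry":0,"rz":5.7},{"tx":0.480,"ty":-0.560,"tz":0.01,"rx":0,"ry":0,"rz":5.7},{"tx":0.480,"ty":-0.560,"tz":0.01,"rx":0,"ry":0,"rz":5.7}]' -1
python3 -c "
from h import *
print(delta([.4625,.144,.205],19.4))"
```

```text
time: 1.6
position: [0.3992, -0.0821, 0.2083]
tool_rot: [3.096, 0.53, 0.002]
ft_force: [1.0, -0.8, 0.3]
finger_gap: 0.0916
finger_force: 0.0
(array([ 0.1348, -0.1922,  0.0033]), array([ 0.04, -0.07,  0.02]))
```

```bash
python3 -m pendant '[{"tx":0.135,"ty":-0.192,"tz":0.003,"rx":0,"ry":0,"rz":0},{"tx":0.135,"ty":-0.192,"tz":0.003,"rx":0,"ry":0,"rz":0},{"tx":0.135,"ty":-0.192,"tz":0.003,"rx":0,"ry":0,"rz":0},{"tx":0.135,"ty":-0.192,"tz":0.003,"rx":0,"ry":0,"rz":0},{"tx":0.135,"ty":-0.192,"tz":0.003,"rx":0,"ry":0,"rz":0},{"tx":0.135,"ty":-0.192,"tz":0.003,"rx":0,"ry":0,"rz":0}]'
python3 - <<'E'
from h import *
s=ctrl.read_state(); c=viewer.capture("wrist"); cv2.imwrite("pics/w1.png",c["pixels"][...,::-1])
T=c["T_tool_cam"]; R=Ro.from_rotvec(s["tool_rot"]).as_matrix()
# make world extrinsics
Rwc=R@T[:3,:3]; twc=R@T[:3,3]+s["position"]; c["R"]=Rwc.T; c["t"]=-Rwc.T@twc
print(T[:3,3].round(3))
hsv=cv2.cvtColor(c["pixels"],cv2.COLOR_RGB2HSV)
g=((hsv[...,1]>150)&(hsv[...,0]<22)).astype(np.uint8)
n,l,st,ce=cv2.connectedComponentsWithStats(g)
k=1+st[1:,4].argmax(); P=cloud(c,l==k); P=P[P[:,2]>.03]
print("px",ce[k],"grip n",len(P),P.mean(0).round(4),P[:,2].max()); rr=cv2.minAreaRect((P[P[:,2]>.052][:,:2]*1000).astype(np.float32)); print(rr)
al=np.ones((480,640),bool); Q=cloud(c,al)
ok=(Q[:,2]>.048)&(Q[:,2]<.065)&(np.hypot(Q[:,0]-.52,Q[:,1]-.163)<.055); A=Q[ok]
v=np.linalg.svd(A[:,:2]-A[:,:2].mean(0))[2][0]; v*=np.sign(v[0]); print("arm",len(A),A.mean(0).round(4),np.degrees(np.arctan2(v[1],v[0])))
# lateral offset of the grip from arm
n_=np.array([-v[1],v[0]]); print("lat grip-arm",(P.mean(0)-A.mean(0))[:2]@n_)
C=Q[(Q[:,2]>.082)&(Q[:,2]<.092)&(np.hypot(Q[:,0]-.57,Q[:,1]-.18)<.07)]; print("cheek",len(C)); 
if len(C)>20: print(C.mean(0).round(4),cv2.minAreaRect((C[:,:2]*1000).astype(np.float32)))
print(s["position"],s["time"])
E
```

```text
time: 2.35
position: [0.4618, 0.1418, 0.2047]
tool_rot: [3.096, 0.532, -0.001]
ft_force: [-0.7, -0.1, -0.4]
finger_gap: 0.0923
finger_force: 0.0
[ 0.068 -0.    -0.169]
px [580.34364995 379.34044824] grip n 1867 [0.5011 0.1038 0.3088] 0.3148360164331771
((500.15948486328125, 102.8752670288086), (15.548803329467773, 3.7478537559509277), 22.469402313232422)
arm 2990 [0.5228 0.1609 0.0551] 18.952482410655584
lat grip-arm -0.046963224162152234
cheek 1466
[0.5824 0.1814 0.0871] ((582.2424926757812, 181.163330078125), (50.18335723876953, 38.03549575805664), 18.757789611816406)
[0.46176439 0.14179051 0.2046531 ] 2.35
```

View pics/w1.png

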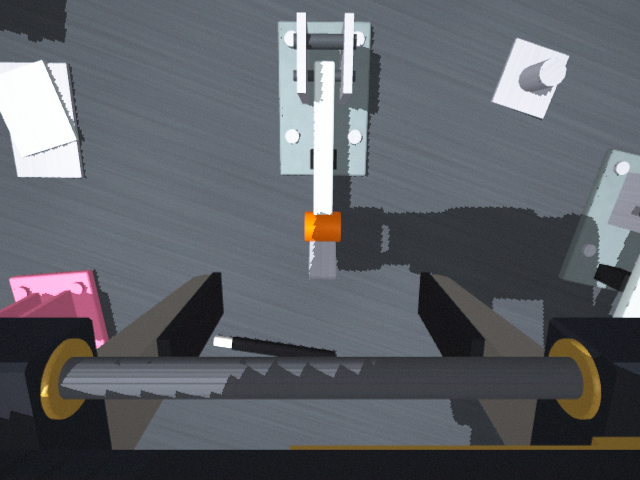

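The wrist view shows the grey rest with its grip at about (322, 227) and the arm running up to the bracket. My colour mask picked a gripper bush instead, so I'll restrict it to the grip.

```bash
cat >> h.py <<'E'
def wrist():
    s=ctrl.read_state(); c=viewer.capture("wrist"); T=c["T_tool_cam"]; R=Ro.from_rotvec(s["tool_rot"]).as_matrix()
    Rwc=R@T[:3,:3]; c["R"]=Rwc.T; c["t"]=-Rwc.T@(R@T[:3,3]+s["position"]); return c
E
python3 - <<'E'
from h import *
c=wrist(); hsv=cv2.cvtColor(c["pixels"],cv2.COLOR_RGB2HSV)
g=(hsv[...,1]>150)&(hsv[...,0]<22); g[:,:280]=0; g[:,370:]=0; g[:190]=0; g[260:]=0
P=cloud(c,g); P=P[P[:,2]>.04]; a=np.radians(18.9); u=np.array([np.cos(a),np.sin(a)]); n=np.array([-u[1],u[0]])
L=P[:,:2]@u; W=P[:,:2]@n; print(len(P),P.mean(0),P[:,2].max(),np.percentile(L,[1,99]),np.percentile(W,[1,99]))
l=np.percentile(L,[1,99]).mean(); w=np.percentile(W,[1,99]).mean(); G=l*u+w*n; print("grip",G,"cheek lat",np.array([.5822,.1812])@n,"w",w)
print("hinge",G+.12*u); print(delta([*G,.05-ctrl.pinch_z],18.9))
E
```

```text
972 [0.46301312 0.13985535 0.05959821] 0.06352816878225324 [0.47126614 0.49411163] [-0.03209854 -0.00245912]
grip [0.4622618  0.14000409] cheek lat -0.01715405385541138 w -0.017278828362736833
hinge [0.57579204 0.17887418]
(array([1.000e-04, 1.100e-03, 1.735e-01]), array([0.01, 0.02, 0.48]))
```

```bash
python3 -m pendant '[{"tx":0,"ty":0.001,"tz":0.06,"rx":0,"ry":0,"rz":0.5},{"tx":0,"ty":0.001,"tz":0.12,"rx":0,"ry":0,"rz":0.5},{"tx":0,"ty":0.001,"tz":0.16,"rx":0,"ry":0,"rz":0.5},{"tx":0,"ty":0.001,"tz":0.173,"rx":0,"ry":0,"rz":0.5},{"tx":0,"ty":0.001,"tz":0.173,"rx":0,"ry":0,"rz":0.5}]' -1
python3 -m pendant '[{"tx":0,"ty":0,"tz":0,"rx":0,"ry":0,"rz":0},{"tx":0,"ty":0,"tz":0,"rx":0,"ry":0,"rz":0},{"tx":0,"ty":0,"tz":0,"rx":0,"ry":0,"rz":0},{"tx":0,"ty":0,"tz":0,"rx":0,"ry":0,"rz":0},{"tx":0,"ty":0,"tz":0,"rx":0,"ry":0,"rz":0},{"tx":0,"ty":0,"tz":0,"rx":0,"ry":0,"rz":0}]' 1 15
python3 - <<'E'
from h import *
s=ctrl.read_state(); print(s["position"],s["torque"]); c=viewer.capture("side"); cv2.imwrite("pics/s2.png",cv2.resize(c["pixels"][250:400,230:430,::-1],(600,450)))
E
```

```text
time: 3.08
position: [0.4626, 0.1405, 0.032]
tool_rot: [3.099, 0.515, -0.001]
ft_force: [-0.5, 0.7, 0.1]
finger_gap: 0.0919
finger_force: 0.0
time: 3.82
position: [0.4625, 0.1411, 0.0318]
tool_rot: [-3.099, -0.517, 0.0]
ft_force: [-0.7, 0.4, -0.9]
finger_gap: 0.0339
finger_force: 0.0
[0.4624887  0.14112614 0.03178091] [ 0.03770503 -0.01985088 -0.04748685]
```

View pics/s2.png

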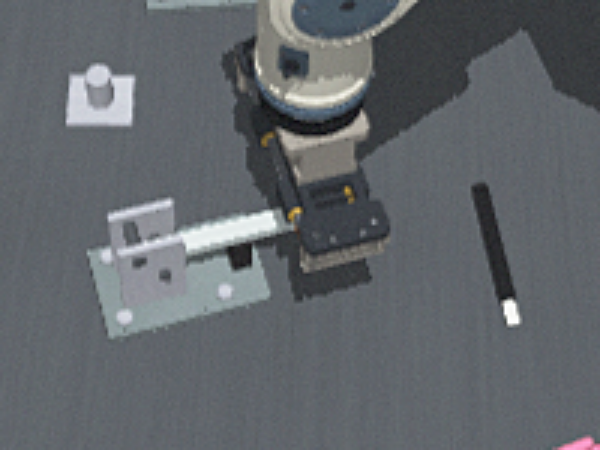

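Grip is between the fingers, which are still closing. I'll finish the close, then swing the first half of the arc.

```bash
python3 -m pendant '[{"tx":0,"ty":0.001,"tz":0,"rx":0,"ry":0,"rz":0},{"tx":0,"ty":0.001,"tz":0,"rx":0,"ry":0,"rz":0},{"tx":0,"ty":0.001,"tz":0,"rx":0,"ry":0,"rz":0}]' 1 15
python3 -m pendant '[{"tx":0.001,"ty":0,"tz":-0.017,"rx":0,"ry":0,"rz":0},{"tx":0.005,"ty":0,"tz":-0.033,"rx":0,"ry":0,"rz":0},{"tx":0.010,"ty":0,"tz":-0.049,"rx":0,"ry":0,"rz":0},{"tx":0.018,"ty":0,"tz":-0.064,"rx":0,"ry":0,"rz":0},{"tx":0.028,"ty":0,"tz":-0.077,"rx":0,"ry":0,"rz":0},{"tx":0.028,"ty":0,"tz":-0.077,"rx":0,"ry":0,"rz":0}]'
python3 - <<'E'
from h import *
c=viewer.capture("side"); cv2.imwrite("pics/s3.png",cv2.resize(c["pixels"][250:400,230:430,::-1],(600,450)))
E
```

```text
time: 4.25
position: [0.4628, 0.1402, 0.0317]
tool_rot: [-3.099, -0.517, 0.0]
ft_force: [-0.4, 0.4, -0.3]
finger_gap: 0.0301
finger_force: 15.0
time: 5.0
position: [0.4894, 0.1494, 0.1095]
tool_rot: [-3.099, -0.517, 0.001]
ft_force: [-3.3, -2.0, 3.6]
finger_gap: 0.0299
finger_force: 15.0
```

View pics/s3.png

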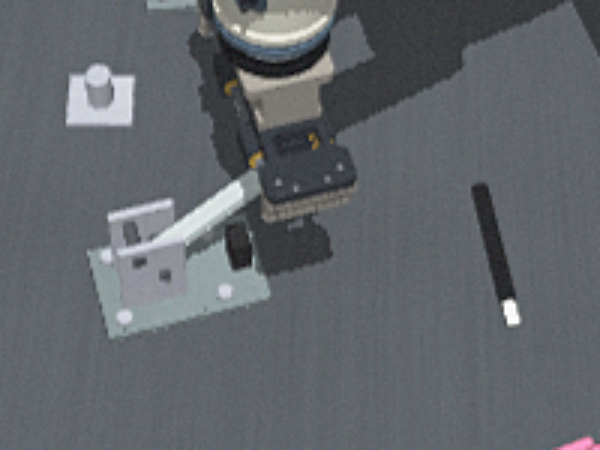

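Gap 30 mm and gripping at 15 N. The arm has risen to about 40° with the grip, and forces are small. I'll continue over the top.

```bash
python3 -m pendant '[{"tx":0.015,"ty":0,"tz":-0.015,"rx":0,"ry":0,"rz":0},{"tx":0.032,"ty":0,"tz":-0.027,"rx":0,"ry":0,"rz":0},{"tx":0.051,"ty":0,"tz":-0.036,"rx":0,"ry":0,"rz":0},{"tx":0.071,"ty":0,"tz":-0.041,"rx":0,"ry":0,"rz":0},{"tx":0.092,"ty":0,"tz":-0.043,"rx":0,"ry":0,"rz":0},{"tx":0.109,"ty":0,"tz":-0.042,"rx":0,"ry":0,"rz":0},{"tx":0.120,"ty":0,"tz":-0.039,"rx":0,"ry":0,"rz":0},{"tx":0.120,"ty":0,"tz":-0.039,"rx":0,"ry":0,"rz":0}]'
python3 - <<'E'
from h import *
c=viewer.capture("side"); cv2.imwrite("pics/s4.png",cv2.resize(c["pixels"][200:350,200:400,::-1],(600,450)))
s=ctrl.read_state();print(s["position"],s["ft_force"])
E
```

```text
time: 6.05
position: [0.6046, 0.189, 0.1481]
tool_rot: [-3.098, -0.517, -0.004]
ft_force: [0.7, 2.2, 3.7]
finger_gap: 0.03
finger_force: 15.0
[0.60425607 0.18888255 0.14818378] [1.98859715 2.69274056 3.34529409]
```

View pics/s4.png

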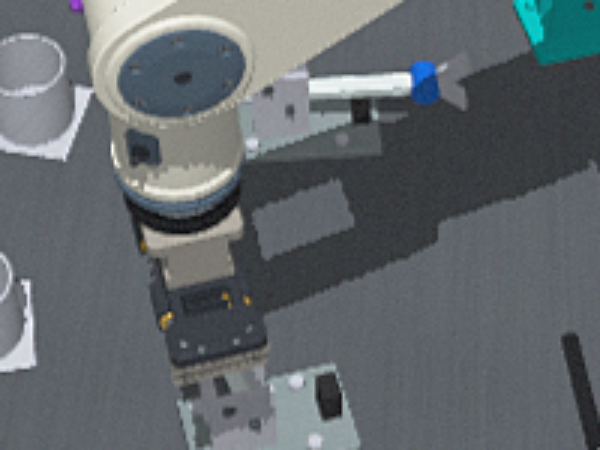

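The grip is 30 mm past the hinge and 117 mm above it, which puts the arm near its stop, with forces of about 4 N. I'll release and withdraw upward.

```bash
python3 -m pendant '[{"tx":0,"ty":0,"tz":0,"rx":0,"ry":0,"rz":0},{"tx":0,"ty":0,"tz":0,"rx":0,"ry":0,"rz":0},{"tx":0,"ty":0,"tz":0,"rx":0,"ry":0,"rz":0},{"tx":0,"ty":0,"tz":0,"rx":0,"ry":0,"rz":0},{"tx":0,"ty":0,"tz":0,"rx":0,"ry":0,"rz":0}]' -1
python3 -m pendant '[{"tx":0,"ty":0,"tz":-0.02,"rx":0,"ry":0,"rz":0},{"tx":0,"ty":0,"tz":-0.06,"rx":0,"ry":0,"rz":0},{"tx":0,"ty":0,"tz":-0.11,"rx":0,"ry":0,"rz":0},{"tx":0,"ty":0,"tz":-0.15,"rx":0,"ry":0,"rz":0},{"tx":-0.06,"ty":0,"tz":-0.15,"rx":0,"ry":0,"rz":0},{"tx":-0.12,"ty":0,"tz":-0.15,"rx":0,"ry":0,"rz":0},{"tx":-0.12,"ty":0,"tz":-0.15,"rx":0,"ry":0,"rz":0}]'
python3 - <<'E'
from h import *
c=viewer.capture("side"); cv2.imwrite("pics/s5.png",c["pixels"][:,:,::-1])
hsv=cv2.cvtColor(c["pixels"],cv2.COLOR_RGB2HSV)
g=(hsv[...,1]>150)&(hsv[...,0]<22); P=cloud(c,g); P=P[(np.hypot(P[:,0]-.6,P[:,1]-.19)<.08)&(P[:,2]>.1)&(P[:,2]<.22)]; print(len(P),P.mean(0) if len(P) else 0)
E
```

```text
time: 6.72
position: [0.6028, 0.1881, 0.1478]
tool_rot: [3.099, 0.517, -0.0]
ft_force: [0.3, 0.1, 0.4]
finger_gap: 0.0778
finger_force: 0.0
time: 7.6
position: [0.4857, 0.148, 0.2978]
tool_rot: [3.099, 0.517, -0.002]
ft_force: [0.9, 0.1, 1.4]
finger_gap: 0.092
finger_force: 0.0
88 [0.60066648 0.20272804 0.16975532]
```

View pics/s5.png

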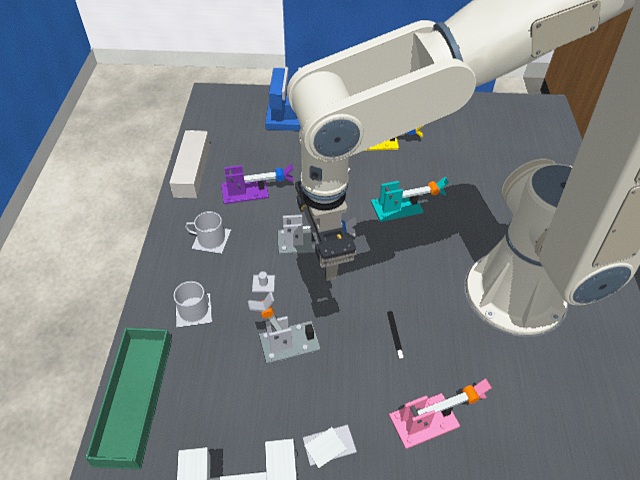

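The orange rest's arm leans past upright on its stop (grip at about 267, 312; z 0.17). The gripper is clear and the blue rest was not touched.

```bash
python3 -c "
from plant import job
print(job.sign_off())"
```

```text
the job is handed in; nothing more can be done
None
```

The orange-grip rest stands alone, leaning past upright on its stop, with the gripper clear of it; the blue-grip rest was left folded, and the job was handed in after about 8 s of robot time.

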